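# Offer up the hinge leaf to the jamb block

### The job

Fit up the cover hinge: draw the hinge pin out of the grey jamb block by its black knob until its red ring is clear of the brass guide, then pick up the loose hinge leaf and lower its knuckle gently into the cradle between the block's two knuckles, so that the three holes line up for the pin. Finish still gripping the leaf, level, square to the block and seated in the cradle: do not let go, do not push the pin back in, and leave the other things on the table where they are.

Things in the scene. Friction and masses are not known exactly. Their poses are not given: they have to be found in the camera images.
- jamb: grey jamb block fixed to the table on a dark base plate (70x100x8 mm), 69 mm high. Origin: on the table, straight below point jamb_axis; z up, y along the hinge axis; the fitted leaf lies on its -x side, knuckle pointing to +x. Two 18 mm thick aluminium knuckles at y = 13 to 33 and -13 to -33 mm. To -x of the axis the block reaches 18 mm, the base plate 22 mm
- jamb_axis (a point): the point on the hinge axis in the middle of the 26 mm gap between the knuckles, 60 mm above the table; axes as the jamb block's. In the gap a steel V cradle (two 45 degree faces, mouth 26 mm wide in x, rims level with the axis) centres an 18 mm knuckle on the axis
- hinge_pin (a joint): how far the captive hinge pin is drawn out along the block's -y, in m: near 0 it bars the gap; at 0.030 its red ring is fully outside the brass guide (which ends 45 mm from jamb_axis) and the gap is clear; 0.040 is the stop (it does not come off). About 2.5 N of friction; it stays where it is left
- pin_grip (a point): middle of the pin's black round knob (20 mm in diameter, 26 mm long, lying along the hinge axis, with a 26 mm flange at its outer end), 60 mm above the table, 63 mm to -y of jamb_axis when the pin is fully in; moves with the pin. Grip it from above across its diameter
- leaf: loose aluminium hinge leaf, about 0.16 kg, lying top up: plate x = -50 to 20 mm, 46 mm wide (y), with downturned side cheeks, 18 mm high in all; at its +x end an 18 mm wide neck and one knuckle (18 mm thick, 20 mm long along y). Origin: on the underside, 45 mm behind the knuckle's axis; x to the knuckle, z up. Centre of mass near the origin; grip it across the 46 mm
- leaf_bore (a point): the centre of the leaf's knuckle hole: 45 mm along the leaf's x and 9 mm above its underside; axes as the leaf's; the hole runs along y
- scint_vial: bystander: clear glass scintillation vial with white cap, 28x28x62 mm; origin at the centre of its underside; leave alone
- syringe: bystander: small syringe lying flat, 122x20x20 mm; origin at the centre of its underside; leave alone
- grid_case: bystander: flat dark grey case, 75x80x10 mm; origin at the centre of its underside; leave alone
- tweezers_a: bystander: steel tweezers lying flat, 105x58x10 mm; origin at the centre of its underside; leave alone
- block_puck: bystander: round aluminium puck with four small blocks, 36x36x22 mm; origin at the centre of its underside; leave alone
- stain_vial: bystander: amber vial with black cap, 25x25x48 mm; origin at the centre of its underside; leave alone
- drop_bottle: bystander: white dropper bottle with blue cap, 33x34x64 mm; origin at the centre of its underside; leave alone
- resin_bottle: bystander: amber bottle with black cap, 52x53x99 mm; origin at the centre of its underside; leave alone
- ultramicrotome: the big fixed microtome (about 0.45 m high) that stands behind the leaf, between world y = -0.18 m and the table's left end: its front is at about world x = 0.57 m, and its round handwheel with crank stands out to x = 0.49 m near y = 0.10 to 0.15 m. Carry things past in front of it

How it is judged:
By the outcome, as a careful person would: the job done as asked, in the order asked, and still so for the second after the job is handed in, while the arm keeps its last pose, push and grip.
It also fails if it takes over 54 s, if anything falls off the work surface, if the arm or the gripper's body presses on something with over 40 N, if the wrist force passes 120 N, or if a joint passes its speed limit or range.

### The arm

A 6-joint arm with a two-finger parallel gripper is mounted at the origin on a cart in front of the work surface, level with it; the furniture and walls round the work are solid. World frame = base frame: x ahead of the robot, y to its left, z up, the work surface at z = 0. Lengths are in m, angles in rad, forces in N, time in s.
With the tool pointing down it reaches from about 0.35 to 0.95 m from the base axis. Payload 17.4 kg.
Tool frame: the origin (TCP) lies between the finger pads; the fingertips stand 8 mm ahead of it and the grasp point (between the pads) lies 11 mm behind it (arm.finger_overhang is the distance from the TCP to the fingertips, in m); z points along the fingers, y is the line along which they close (so a half turn about z gives the same grasp; the last joint's range is limited). The gripper opens to 93 mm and grips with 3 to 60 N. Pads are 15 mm wide; open, the fingers measure 128 mm over their backs; the gripper's body (75 mm by 188 mm) begins 65 mm behind the grasp point.
Start: joints at [1.211, 0.116, 1.442, -0, 1.584, -0.038], TCP at [0.213, 0.64, 0.227] pointing down, gripper open.
Joint ranges: [-2.83, 2.83], [-0.83, 2.19], [0.07, 2.5], [-1.14, 4.28], [0.01, 3], [-2.97, 2.97]. Speed limits (rad/s): [1.89, 1.89, 2.22, 3.14, 3.14, 3.14].

### API

Orientations are given as a unit quaternion [w, x, y, z].
In Python, from bench import arm gives the robot as it stands.
- The arm moves only by the tool apply_moves, never from a script. Its arguments are lists of equal length, an entry for each row: "rot": the turn, a rotation vector about the tool's x, y, z each as a share of 0.08 rad, from -1 to 1, a list of three; "slide": the shift along the tool's x, y, z each as a share of 25 mm, from -1 to 1, a list of three; "grip": the finger opening in mm, from 0 to 93. In form: {"rot": [[ax, ay, az], ...], "slide": [[dx, dy, dz], ...], "grip": [grip, ...]}. A call has exactly 8 rows; each row shifts and turns the commanded pose from where the row before left it, along the tool's axes as they then stand; what a row does not reach is not made up. A row lasts 1/8 s, in which the tool goes at most 62.5 mm and 10.7 degrees, less where a joint would pass 70% of its speed; a pose out of reach is approached as far as the arm can. A call with a number of a shift or a turn outside -1 to 1 is refused whole. A call with a gripper value outside its range is refused whole. The fingers move at their own pace and stop on an object; "force" is the grip in N (left out, the last holds). Time passes only in rows, so rows that do not move let the fingers close, or fill a call up. It gives the time, the measured TCP pose, the force, the opening and the grip force at its end, in the units of the state.
- arm.read_state(): the state, without advancing time (a new reading comes with each control period).
- arm.read_camera(name): name is "side" or "top" or "wrist"; returns the picture (480x640x3 uint8, red, green, blue); there is no depth.
- arm.camera_model(name): a dict with "camera_matrix" (3x3 intrinsics, pixels), "camera_from_world" (4x4, takes a point from world to camera coordinates); the wrist camera has in their place "tool_from_camera" (4x4, takes a point from camera to tool coordinates, whose origin is the TCP and whose axes are the flange's). Camera axes: x right, y down, z forward; pixel columns grow to the right and rows downward; lengths in m; the calibration is good to about 2 mm. The wrist camera is an equidistant fisheye: a pixel r from the principal point sees the ray r / f radians off the axis. A picture is of the moment at which its call begins: read the wrist's pose just before it. camera_model takes no time and is no camera call.
- arm.finish_job(): hands the job in; it is judged then, once.
The state is a dict: "time": time; "qpos": joint angles; "joint_velocities": joint speeds; "tau": joint torques, N m; "eef_pos": TCP position; "tool_rot": TCP orientation; "ft_force": force on the tool from outside, world axes, zero at the start; "wrist_torque": the same for the moment, N m; "opening": finger opening in m; "grip_force": force on a finger pad.
Only numpy, scipy, OpenCV 4.12 (cv2) and the standard library are available. Lean on these libraries where they do the work, as an engineer would, in place of code of your own. Each camera call takes 0.05 s, during which the arm holds its last target. There are 200 camera calls.

## Working session

There is one attempt and no reset: what is moved stays moved. The work goes in short steps, Python scripts to look and compute and a tool call to move; the robot and the scene stay as the last step left them, time stands still between calls to the robot, and variables do not carry over. Pictures are saved under pics/ and viewed, at most 10 in all, crops included, and the job is handed in when it is done.

Besides the shell and the picture viewer there is one more tool, called after "Call:" by a JSON object that holds its "fn" and its "kwargs". apply_moves: Moves the arm, as the interface text tells. Its arguments: {"type":"object","properties":{"rot":{"type":"array"},"slide":{"type":"array"},"grip":{"type":"array"},"force":{"type":"number"}},"required":["rot","slide","grip"]}

```bash
mkdir -p pics; ls; python3 - <<'E'
from bench import arm
import cv2,numpy as np
s=arm.read_state();print({k:np.round(v,4) for k,v in s.items()})
for n in("top","side"):
    m=arm.camera_model(n);print(n,np.round(m["camera_matrix"],1).tolist(),np.round(m["camera_from_world"],4).tolist())
    cv2.imwrite(f"pics/{n}0.png",arm.read_camera(n)[:,:,::-1])
m=arm.camera_model("wrist");print({k:np.round(v,4).tolist() if not isinstance(v,str) else v for k,v in m.items()})
E
```

```text
pics
{'time': np.float64(0.0), 'qpos': array([ 1.2112,  0.1165,  1.4422,  0.    ,  1.584 , -0.0378]), 'joint_velocities': array([-0.0004,  0.0018, -0.0011, -0.0005,  0.0006,  0.0007]), 'tau': array([-1.10000e-03, -7.21256e+01, -6.22628e+01,  7.80000e-02,
        2.36000e-02, -1.00000e-04]), 'eef_pos': array([0.2134, 0.6402, 0.2259]), 'tool_rot': array([-1.000e-04,  1.602e-01,  9.871e-01, -6.000e-04]), 'ft_force': array([-0.1174, -0.2546, -0.4431]), 'wrist_torque': array([ 0.0057,  0.0163, -0.026 ]), 'grip_force': np.float64(0.0), 'opening': np.float64(0.0928)}
top [[437.0, 0.0, 325.9], [0.0, 437.0, 235.9], [0.0, 0.0, 1.0]] [[-0.0259, -0.9996, -0.0137, 0.0355], [-0.9943, 0.0272, -0.1033, 0.5705], [0.1036, 0.011, -0.9946, 1.0999], [0.0, 0.0, 0.0, 1.0]]
side [[496.3, 0.0, 319.0], [0.0, 496.3, 240.7], [0.0, 0.0, 1.0]] [[0.8347, -0.5503, -0.0201, -0.4679], [-0.2857, -0.4015, -0.8702, 0.2442], [0.4708, 0.7321, -0.4923, 0.8468], [0.0, 0.0, 0.0, 1.0]]
{'camera_matrix': [[371.6483, 0.0, 319.12], [0.0, 371.6483, 236.8952], [0.0, 0.0, 1.0]], 'tool_from_camera': [[0.0007, -0.9705, -0.2412, 0.0666], [1.0, 0.0006, 0.0003, -0.0001], [-0.0002, -0.2412, 0.9705, -0.1571], [0.0, 0.0, 0.0, 1.0]]}
```

View pics/top0.png

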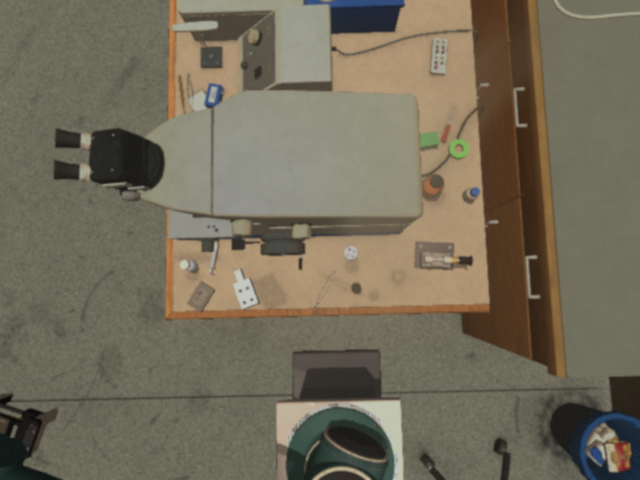

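View pics/side0.png

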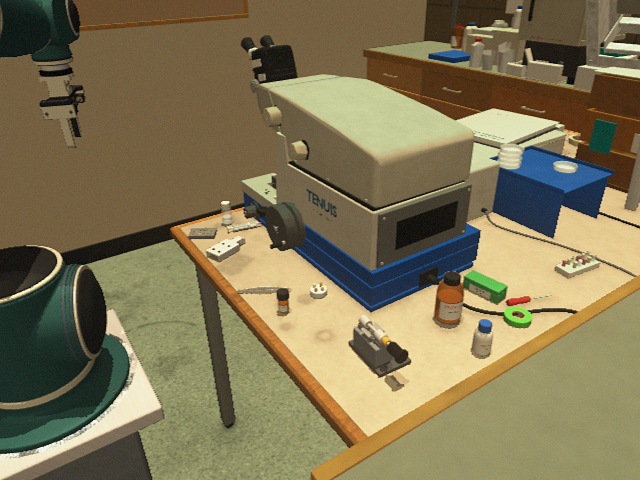

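```bash
cat > h.py <<'E'
import numpy as np,cv2
from scipy.spatial.transform import Rotation as R
from bench import arm
def pose(s=None):
    s=s or arm.read_state();q=s["tool_rot"];T=np.eye(4)
    T[:3,:3]=R.from_quat([q[1],q[2],q[3],q[0]]).as_matrix();T[:3,3]=s["eef_pos"];return T
def ray(n,u,v,T=None):
    m=arm.camera_model(n);K=np.array(m["camera_matrix"])
    x=(u-K[0,2])/K[0,0];y=(v-K[1,2])/K[1,1]
    if n=="wrist":
        W=T@np.array(m["tool_from_camera"]);r=np.hypot(x,y)
        d=np.array([x/r*np.sin(r),y/r*np.sin(r),np.cos(r)]) if r>1e-9 else np.array([0,0,1.])
    else:
        W=np.linalg.inv(np.array(m["camera_from_world"]));d=np.array([x,y,1.])
    return W[:3,3],W[:3,:3]@d
def on(n,u,v,z,T=None):
    o,d=ray(n,u,v,T);return o+d*(z-o[2])/d[2]
E
python3 - <<'E'
from h import *
t=cv2.imread("pics/top0.png");s=cv2.imread("pics/side0.png")
f=lambda i,u,v,w:cv2.resize(i[v:v+w*3//4,u:u+w],(400,300),interpolation=cv2.INTER_CUBIC)
cv2.imwrite("pics/c1.png",np.vstack([np.hstack([f(t,400,226,80),f(t,200,255,80)]),np.hstack([f(s,330,300,100),f(s,190,220,80)])]))
for p,z in [((430,258),.06),((467,262),.06),((243,292),.02),((238,272),.02),((486,305),0),((300,310),0)]:print(p,on("top",*p,z).round(3))
E
```

```text
(430, 258) [ 0.506 -0.238  0.06 ]
(467, 262) [ 0.493 -0.329  0.06 ]
(243, 292) [0.433 0.238 0.02 ]
(238, 272) [0.484 0.251 0.02 ]
(486, 305) [ 0.383 -0.39   0.   ]
(300, 310) [0.382 0.093 0.   ]
```

View pics/c1.png

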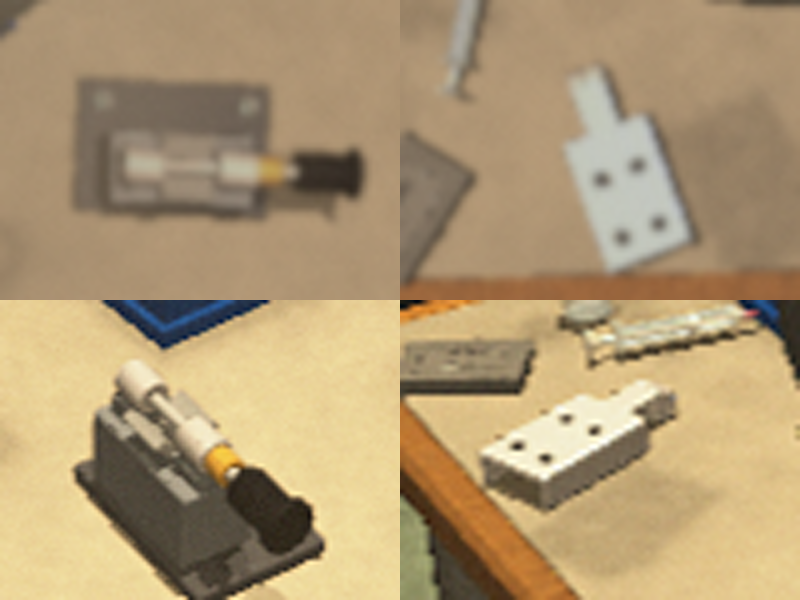

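```bash
python3 - <<'E'
from h import *
c=lambda x,y:(400+x/5,226+y/5)
l=lambda x,y:(200+(x-400)/5,255+y/5)
for n,p in dict(k1=(146,165),k2=(239,168),gap=(192,166),knob=(326,173)).items():print(n,on("top",*c(*p),.06).round(4))
for n,p in dict(c1=(80,78),c2=(270,86),c3=(75,210)).items():print("plate",n,on("top",*c(*p),.008).round(4))
P=[on("top",*l(*p),.018) for p in [(566,145),(650,112),(697,240),(612,270)]]
print(np.round(P,4));print([np.linalg.norm(P[i]-P[i-3]).round(4) for i in range(4)])
print("knuckle",on("top",*l(585,72),.012).round(4),"mid",np.mean(P,0))
E
```

```text
k1 [ 0.5031 -0.2361  0.06  ]
k2 [ 0.5004 -0.2822  0.06  ]
gap [ 0.502  -0.2589  0.06  ]
knob [ 0.4968 -0.3252  0.06  ]
plate c1 [ 0.552  -0.2155  0.008 ]
plate c2 [ 0.5451 -0.3145  0.008 ]
plate c3 [ 0.483  -0.2096  0.008 ]
[[0.4538 0.2637 0.018 ]
 [0.4697 0.22   0.018 ]
 [0.4034 0.1962 0.018 ]
 [0.3892 0.2402 0.018 ]]
[np.float64(0.0465), np.float64(0.0704), np.float64(0.0462), np.float64(0.0687)]
knuckle [0.4915 0.255  0.012 ] mid [0.42903931 0.23002505 0.018     ]
```

```bash
cat >> h.py <<'E'
def down(yaw):  # tool pointing down, tool y at world angle yaw
    y=np.array([np.cos(yaw),np.sin(yaw),0]);z=np.array([0,0,-1.]);return np.c_[np.cross(y,z),y,z]
def plan(n,pos,Rg,T=None):
    T=pose() if T is None else T.copy();Rg=R.from_matrix(Rg)
    rv=(R.from_matrix(T[:3,:3]).inv()*Rg).as_rotvec()/n;step=(np.array(pos)-T[:3,3])/n
    rr=np.round(rv/.08,2);print("rot",rr.tolist(),"x",n);out=[]
    for i in range(n):
        sl=np.round(T[:3,:3].T@step/.025,2);out.append(sl.tolist())
        T[:3,3]+=T[:3,:3]@sl*.025;T[:3,:3]=T[:3,:3]@R.from_rotvec(rr*.08).as_matrix()
    for i in range(0,n,8):print(out[i:i+8])
    print("end",T[:3,3].round(4))
E
python3 - <<'E'
from h import *
plan(40,[.498,-.322,.20],down(-.069))
E
```

```text
rot [-0.0, 0.0, 0.41] x 40
[[-0.57, -0.82, 0.03], [-0.6, -0.8, 0.03], [-0.63, -0.78, 0.03], [-0.65, -0.76, 0.03], [-0.68, -0.74, 0.03], [-0.7, -0.72, 0.03], [-0.72, -0.69, 0.03], [-0.75, -0.67, 0.03]]
[[-0.77, -0.65, 0.03], [-0.79, -0.62, 0.03], [-0.81, -0.59, 0.03], [-0.83, -0.57, 0.03], [-0.85, -0.54, 0.03], [-0.86, -0.51, 0.03], [-0.88, -0.48, 0.03], [-0.89, -0.45, 0.03]]
[[-0.91, -0.42, 0.03], [-0.92, -0.39, 0.03], [-0.94, -0.36, 0.03], [-0.95, -0.33, 0.03], [-0.96, -0.3, 0.03], [-0.97, -0.27, 0.03], [-0.97, -0.24, 0.03], [-0.98, -0.21, 0.03]]
[[-0.99, -0.17, 0.03], [-0.99, -0.14, 0.03], [-1.0, -0.11, 0.03], [-1.0, -0.08, 0.03], [-1.0, -0.04, 0.03], [-1.0, -0.01, 0.03], [-1.0, 0.02, 0.03], [-1.0, 0.06, 0.03]]
[[-1.0, 0.09, 0.03], [-1.0, 0.12, 0.03], [-0.99, 0.15, 0.03], [-0.99, 0.19, 0.03], [-0.98, 0.22, 0.03], [-0.97, 0.25, 0.03], [-0.96, 0.28, 0.03], [-0.95, 0.31, 0.03]]
end [ 0.4986 -0.3212  0.1968]
```

Call:
{"fn": "apply_moves", "kwargs": {"rot": [[0, 0, 0.41], [0, 0, 0.41], [0, 0, 0.41], [0, 0, 0.41], [0, 0, 0.41], [0, 0, 0.41], [0, 0, 0.41], [0, 0, 0.41]], "slide": [[-0.57, -0.82, 0.03], [-0.6, -0.8, 0.03], [-0.63, -0.78, 0.03], [-0.65, -0.76, 0.03], [-0.68, -0.74, 0.03], [-0.7, -0.72, 0.03], [-0.72, -0.69, 0.03], [-0.75, -0.67, 0.03]], "grip": [93, 93, 93, 93, 93, 93, 93, 93]}}

```text
time: 1.1
eef_pos: [0.2706, 0.4474, 0.2203]
tool_rot: [-0.0, 0.288, 0.957, -0.0]
ft_force: [-0.6, -0.2, -0.8]
opening: 0.0929
grip_force: 0.0
```

Call:
{"fn": "apply_moves", "kwargs": {"rot": [[0, 0, 0.41], [0, 0, 0.41], [0, 0, 0.41], [0, 0, 0.41], [0, 0, 0.41], [0, 0, 0.41], [0, 0, 0.41], [0, 0, 0.41]], "slide": [[-0.77, -0.65, 0.03], [-0.79, -0.62, 0.03], [-0.81, -0.59, 0.03], [-0.83, -0.57, 0.03], [-0.85, -0.54, 0.03], [-0.86, -0.51, 0.03], [-0.88, -0.48, 0.03], [-0.89, -0.45, 0.03]], "grip": [93, 93, 93, 93, 93, 93, 93, 93]}}

```text
time: 2.1
eef_pos: [0.3276, 0.2551, 0.2144]
tool_rot: [-0.0, 0.411, 0.912, -0.0]
ft_force: [-0.6, -0.0, 0.5]
opening: 0.0931
grip_force: 0.0
```

Call:
{"fn": "apply_moves", "kwargs": {"rot": [[0, 0, 0.41], [0, 0, 0.41], [0, 0, 0.41], [0, 0, 0.41], [0, 0, 0.41], [0, 0, 0.41], [0, 0, 0.41], [0, 0, 0.41]], "slide": [[-0.91, -0.42, 0.03], [-0.92, -0.39, 0.03], [-0.94, -0.36, 0.03], [-0.95, -0.33, 0.03], [-0.96, -0.3, 0.03], [-0.97, -0.27, 0.03], [-0.97, -0.24, 0.03], [-0.98, -0.21, 0.03]], "grip": [93, 93, 93, 93, 93, 93, 93, 93]}}

```text
time: 3.1
eef_pos: [0.3848, 0.0627, 0.2085]
tool_rot: [-0.0, 0.527, 0.85, -0.0]
ft_force: [0.4, -0.6, 0.3]
opening: 0.0926
grip_force: 0.0
```

Call:
{"fn": "apply_moves", "kwargs": {"rot": [[0, 0, 0.41], [0, 0, 0.41], [0, 0, 0.41], [0, 0, 0.41], [0, 0, 0.41], [0, 0, 0.41], [0, 0, 0.41], [0, 0, 0.41]], "slide": [[-0.99, -0.17, 0.03], [-0.99, -0.14, 0.03], [-1, -0.11, 0.03], [-1, -0.08, 0.03], [-1, -0.04, 0.03], [-1, -0.01, 0.03], [-1, 0.02, 0.03], [-1, 0.06, 0.03]], "grip": [93, 93, 93, 93, 93, 93, 93, 93]}}

```text
time: 4.1
eef_pos: [0.4418, -0.1294, 0.2024]
tool_rot: [-0.0, 0.634, 0.774, -0.0]
ft_force: [0.6, 0.3, 1.1]
opening: 0.0933
grip_force: 0.0
```

```bash
python3 - <<'E'
from h import *
T=pose();i=arm.read_camera("wrist");cv2.imwrite("pics/w1.png",i[:,:,::-1]);np.save("T1",T);print(T.round(4),arm.read_state()["time"],arm.read_state()["ft_force"])
E
```

```text
[[-1.968e-01  9.804e-01 -3.000e-04  4.418e-01]
 [ 9.804e-01  1.968e-01  1.000e-04 -1.294e-01]
 [ 2.000e-04 -3.000e-04 -1.000e+00  2.024e-01]
 [ 0.000e+00  0.000e+00  0.000e+00  1.000e+00]] 4.15 [-1.61376826 -0.77470401 -0.764093  ]
```

View pics/w1.png

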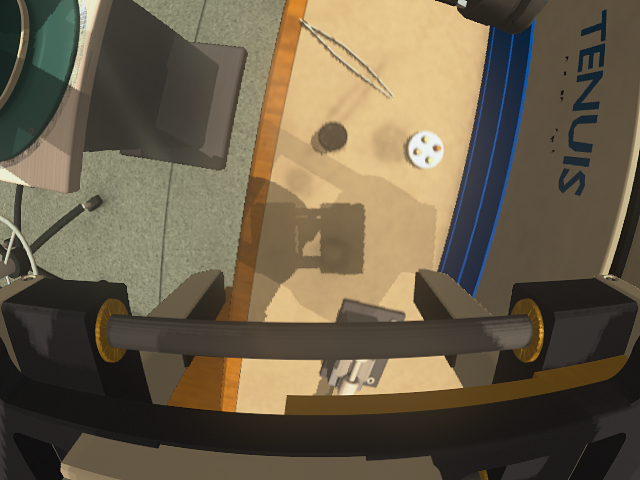

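Call:
{"fn": "apply_moves", "kwargs": {"rot": [[0, 0, 0.41], [0, 0, 0.41], [0, 0, 0.41], [0, 0, 0.41], [0, 0, 0.41], [0, 0, 0.41], [0, 0, 0.41], [0, 0, 0.41]], "slide": [[-1, 0.09, 0.03], [-1, 0.12, 0.03], [-0.99, 0.15, 0.03], [-0.99, 0.19, 0.03], [-0.98, 0.22, 0.03], [-0.97, 0.25, 0.03], [-0.96, 0.28, 0.03], [-0.95, 0.31, 0.03]], "grip": [93, 93, 93, 93, 93, 93, 93, 93]}}

```text
time: 5.15
eef_pos: [0.4988, -0.3215, 0.1963]
tool_rot: [-0.0, 0.729, 0.684, -0.0]
ft_force: [0.5, 0.4, 0.3]
opening: 0.0928
grip_force: 0.0
```

```bash
python3 - <<'E'
from h import *
T=pose();i=arm.read_camera("wrist");cv2.imwrite("pics/w2.png",i[:,:,::-1]);np.save("T2",T);print(T.round(4))
E
```

```text
[[ 6.380e-02  9.980e-01 -4.000e-04  4.988e-01]
 [ 9.980e-01 -6.380e-02  3.000e-04 -3.215e-01]
 [ 3.000e-04 -4.000e-04 -1.000e+00  1.963e-01]
 [ 0.000e+00  0.000e+00  0.000e+00  1.000e+00]]
```

View pics/w2.png

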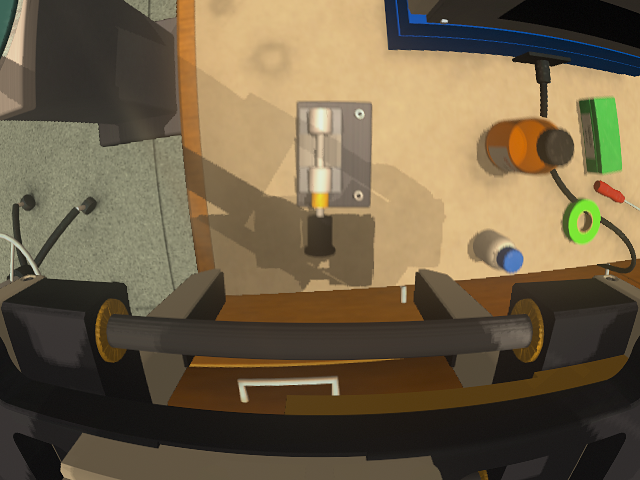

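```bash
python3 - <<'E'
from h import *
T=np.load("T2.npy");i=cv2.imread("pics/w2.png");h=cv2.cvtColor(i,cv2.COLOR_BGR2HSV)
cv2.imwrite("pics/c2.png",cv2.resize(i[90:270,280:390],None,fx=3.3,fy=3.3,interpolation=cv2.INTER_CUBIC))
for n,p,z in [("kfar",(320,107),.065),("gapf",(320,132),.069),("gapn",(319,168),.069),("near",(319,192),.065),("gapmid",(319.5,150),.065),("knobmid",(320,235),.064)]:print(n,on("wrist",*p,z,T).round(4))
m=(h[...,2]<60).astype(np.uint8);m[:210]=0;m[262:]=0;m[:,:300]=0;m[:,342:]=0
ys,xs=np.nonzero(m);print("knob px",xs.min(),xs.max(),ys.min(),ys.max(),xs.mean())
for p in [(297,102),(371,103),(370,207)]:print("plate",on("wrist",*p,.008,T).round(4))
E
```

```text
kfar [ 0.5054 -0.2246  0.065 ]
gapf [ 0.5041 -0.2442  0.069 ]
gapn [ 0.5016 -0.2717  0.069 ]
near [ 0.5004 -0.2907  0.065 ]
gapmid [ 0.5029 -0.258   0.065 ]
knobmid [ 0.499  -0.3254  0.064 ]
knob px 305 334 225 255 322.6227390180878
plate [ 0.4852 -0.2123  0.008 ]
plate [ 0.5532 -0.2169  0.008 ]
plate [ 0.5473 -0.3147  0.008 ]
```

View pics/c2.png

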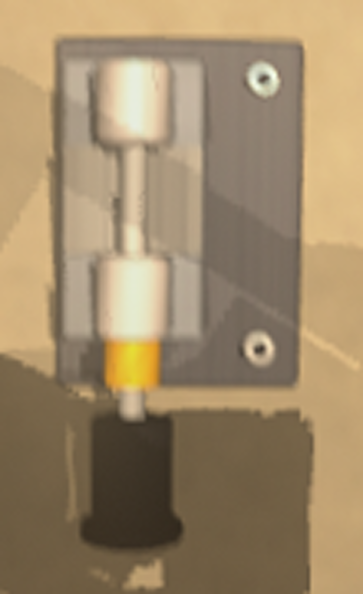

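Call:
{"fn": "apply_moves", "kwargs": {"rot": [[0, 0, 0], [0, 0, 0], [0, 0, 0], [0, 0, 0], [0, 0, 0], [0, 0, 0], [0, 0, 0], [0, 0, 0]], "slide": [[0, 0, 1], [0, 0, 1], [0, 0, 1], [0, 0, 1], [0, 0, 1], [0, 0, 0.6], [0, 0, 0.29], [0, 0, 0]], "grip": [60, 60, 60, 60, 60, 40, 35, 30], "force": 20}}

```text
time: 6.2
eef_pos: [0.4987, -0.321, 0.0495]
tool_rot: [-0.0, 0.729, 0.685, 0.0]
ft_force: [0.1, -0.6, 0.6]
opening: 0.0346
grip_force: 0.0
```

Call:
{"fn": "apply_moves", "kwargs": {"rot": [[0, 0, 0], [0, 0, 0], [0, 0, 0], [0, 0, 0], [0, 0, 0], [0, 0, 0], [0, 0, 0], [0, 0, 0]], "slide": [[0, 0, 0], [0, 0, 0], [0, 0, 0], [0, 0, 0], [0, 0, 0], [0, 0, 0], [0, 0, 0], [0, 0, 0]], "grip": [10, 10, 10, 10, 10, 10, 10, 10]}}

```text
time: 7.2
eef_pos: [0.4987, -0.3213, 0.0501]
tool_rot: [0.0, 0.729, 0.684, -0.0]
ft_force: [-4.6, 1.4, 6.6]
opening: 0.0193
grip_force: 20.0
```

Call:
{"fn": "apply_moves", "kwargs": {"rot": [[0, 0, 0], [0, 0, 0], [0, 0, 0], [0, 0, 0], [0, 0, 0], [0, 0, 0], [0, 0, 0], [0, 0, 0]], "slide": [[-0.12, 0, 0], [-0.24, 0, 0], [-0.24, 0, 0], [-0.24, 0, 0], [-0.24, 0, 0], [-0.24, 0, 0], [-0.12, 0, 0], [0, 0, 0]], "grip": [10, 10, 10, 10, 10, 10, 10, 10]}}

```text
time: 8.2
eef_pos: [0.4963, -0.3574, 0.0501]
tool_rot: [0.0, 0.729, 0.684, -0.0]
ft_force: [-5.7, -0.6, 7.1]
opening: 0.0197
grip_force: 20.0
```

Call:
{"fn": "apply_moves", "kwargs": {"rot": [[0, 0, 0], [0, 0, 0], [0, 0, 0], [0, 0, 0], [0, 0, 0], [0, 0, 0], [0, 0, 0], [0, 0, 0]], "slide": [[0, 0, 0], [0, 0, 0], [0, 0, 0], [0, 0, -0.5], [0, 0, -1], [0, 0, -1], [0, 0, -1], [0, 0, -1]], "grip": [40, 50, 60, 60, 60, 60, 60, 60]}}

```text
time: 9.2
eef_pos: [0.4964, -0.3569, 0.1637]
tool_rot: [0.0, 0.729, 0.684, 0.0]
ft_force: [-0.4, -0.3, 0.3]
opening: 0.0598
grip_force: 0.0
```

```bash
python3 - <<'E'
from h import *
T=pose();i=arm.read_camera("wrist")[:,:,::-1];np.save("T3",T);print(T[:3,3].round(4),arm.read_state()["time"])
cv2.imwrite("pics/w3.png",cv2.resize(i[20:280,220:420],None,fx=2,fy=2,interpolation=cv2.INTER_CUBIC))
plan(24,[.38,.0,.21],down(1.25))
E
```

```text
[ 0.4964 -0.3569  0.1637] 9.25
rot [0.0, 0.0, -0.68] x 24
[[0.58, -0.23, -0.07], [0.59, -0.2, -0.07], [0.6, -0.17, -0.07], [0.61, -0.13, -0.07], [0.62, -0.1, -0.07], [0.62, -0.07, -0.07], [0.63, -0.03, -0.07], [0.63, 0.0, -0.07]]
[[0.63, 0.03, -0.07], [0.62, 0.07, -0.07], [0.62, 0.1, -0.07], [0.61, 0.14, -0.07], [0.6, 0.17, -0.07], [0.59, 0.2, -0.07], [0.58, 0.23, -0.07], [0.57, 0.27, -0.07]]
[[0.55, 0.3, -0.07], [0.54, 0.33, -0.07], [0.52, 0.35, -0.07], [0.5, 0.38, -0.07], [0.48, 0.41, -0.07], [0.45, 0.43, -0.07], [0.43, 0.46, -0.07], [0.4, 0.48, -0.07]]
end [ 3.801e-01 -1.000e-04  2.080e-01]
```

View pics/w3.png

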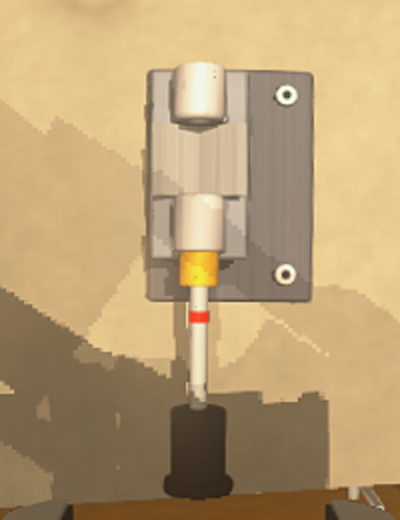

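```bash
python3 - <<'E'
from h import *
print(arm.read_state()["qpos"].round(3))
t=cv2.imread("pics/top0.png");s=cv2.imread("pics/side0.png")
f=lambda i,u,v,w:cv2.resize(i[v:v+w*3//4,u:u+w],(400,300),interpolation=cv2.INTER_CUBIC)
cv2.imwrite("pics/c3.png",np.hstack([f(t,225,215,90),f(s,235,190,90)]))
C=[.429,.230,.018]
w=cv2.imread("pics/w3.png");T=np.load("T3.npy")
for n,p,z in [("gapf",(199,124),.066),("gapn",(199,195),.069),("kfar",(199,63),.066)]:print(n,on("wrist",220+p[0]/2,20+p[1]/2,z,T).round(4))
for p in [(148,71),(313,71),(313,301)]:print("plate",on("wrist",220+p[0]/2,20+p[1]/2,.008,T).round(4))
E
```

```text
[-6.650e-01 -1.000e-03  1.659e+00  0.000e+00  1.478e+00 -6.020e-01]
gapf [ 0.5035 -0.2462  0.066 ]
gapn [ 0.5019 -0.2711  0.069 ]
kfar [ 0.5049 -0.2243  0.066 ]
plate [ 0.4845 -0.2112  0.008 ]
plate [ 0.5536 -0.2145  0.008 ]
plate [ 0.5478 -0.3135  0.008 ]
```

View pics/c3.png

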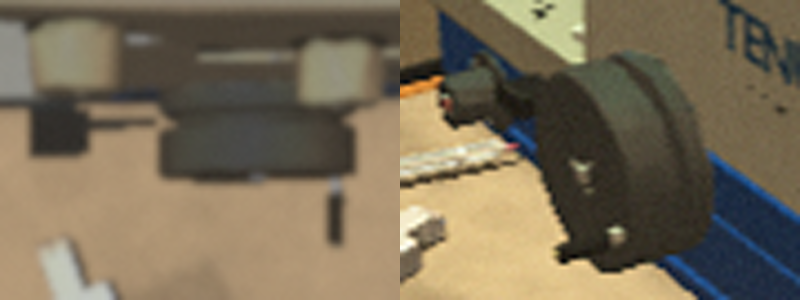

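```bash
python3 - <<'E'
from h import *
for z in(.05,.1,.15):print(z,on("top",261,255.5,z).round(3),on("top",305,255.5,z).round(3),"crank",on("top",300.5,270,z).round(3))
# side points at plane x=.5
for p in [(280,250),(277,201),(266,224),(283,243),(272,247)]:
    o,d=ray("side",*p);print(p,(o+d*(.5-o[0])/d[0]).round(3))
E
```

```text
0.05 [0.524 0.186 0.05 ] [0.521 0.074 0.05 ] crank [0.485 0.086 0.05 ]
0.1 [0.521 0.178 0.1  ] [0.518 0.071 0.1  ] crank [0.483 0.083 0.1  ]
0.15 [0.517 0.17  0.15 ] [0.515 0.068 0.15 ] crank [0.482 0.079 0.15 ]
(280, 250) [0.5   0.062 0.064]
(277, 201) [0.5   0.061 0.184]
(266, 224) [0.5   0.122 0.104]
(283, 243) [0.5   0.046 0.089]
(272, 247) [0.5   0.1   0.054]
```

```bash
python3 - <<'E'
from h import *
plan(24,[.429,.230,.19],down(-1.232))
E
```

```text
rot [0.0, 0.0, 0.61] x 24
[[0.97, -0.17, -0.04], [0.96, -0.22, -0.04], [0.95, -0.27, -0.04], [0.93, -0.31, -0.04], [0.92, -0.36, -0.04], [0.9, -0.4, -0.04], [0.88, -0.45, -0.04], [0.86, -0.49, -0.04]]
[[0.83, -0.53, -0.04], [0.8, -0.57, -0.04], [0.77, -0.61, -0.04], [0.74, -0.65, -0.04], [0.71, -0.68, -0.04], [0.68, -0.72, -0.04], [0.64, -0.75, -0.04], [0.6, -0.78, -0.04]]
[[0.57, -0.81, -0.04], [0.53, -0.83, -0.04], [0.48, -0.86, -0.04], [0.44, -0.88, -0.04], [0.4, -0.9, -0.04], [0.35, -0.92, -0.04], [0.31, -0.94, -0.04], [0.26, -0.95, -0.04]]
end [0.4288 0.2299 0.1895]
```

```bash
python3 - <<'E'
from h import *
plan(8,[.395,-.22,.175],down(-.55))
T=np.eye(4);T[:3,:3]=down(-.55);T[:3,3]=[.395,-.22,.175]
plan(16,[.395,.15,.185],down(-1.232),T)
T[:3,:3]=down(-1.232);T[:3,3]=[.395,.15,.185]
plan(8,[.429,.23,.19],down(-1.232),T)
E
```

```text
rot [0.01, 0.0, 0.76] x 8
[[0.65, -0.55, -0.04], [0.62, -0.59, -0.04], [0.58, -0.63, -0.04], [0.54, -0.66, -0.04], [0.5, -0.69, -0.04], [0.46, -0.72, -0.04], [0.41, -0.75, -0.04], [0.37, -0.77, -0.04]]
end [ 0.3954 -0.2204  0.175 ]
rot [0.0, 0.0, 0.53] x 16
[[0.79, -0.48, -0.03], [0.77, -0.52, -0.03], [0.74, -0.55, -0.03], [0.72, -0.58, -0.03], [0.7, -0.61, -0.03], [0.67, -0.64, -0.03], [0.64, -0.67, -0.03], [0.61, -0.69, -0.03]]
[[0.58, -0.72, -0.03], [0.55, -0.74, -0.03], [0.52, -0.77, -0.03], [0.49, -0.79, -0.03], [0.45, -0.81, -0.03], [0.42, -0.82, -0.03], [0.38, -0.84, -0.03], [0.35, -0.86, -0.03]]
end [0.3947 0.1502 0.187 ]
rot [0.0, 0.0, 0.0] x 8
[[0.29, -0.32, -0.03], [0.29, -0.32, -0.03], [0.29, -0.32, -0.03], [0.29, -0.32, -0.03], [0.29, -0.32, -0.03], [0.29, -0.32, -0.03], [0.29, -0.32, -0.03], [0.29, -0.32, -0.03]]
end [0.4284 0.2296 0.191 ]
```

Call:
{"fn": "apply_moves", "kwargs": {"rot": [[0, 0, 0.76], [0, 0, 0.76], [0, 0, 0.76], [0, 0, 0.76], [0, 0, 0.76], [0, 0, 0.76], [0, 0, 0.76], [0, 0, 0.76]], "slide": [[0.65, -0.55, -0.04], [0.62, -0.59, -0.04], [0.58, -0.63, -0.04], [0.54, -0.66, -0.04], [0.5, -0.69, -0.04], [0.46, -0.72, -0.04], [0.41, -0.75, -0.04], [0.37, -0.77, -0.04]], "grip": [60, 60, 60, 60, 60, 60, 60, 60]}}

```text
time: 10.25
eef_pos: [0.3942, -0.2193, 0.1704]
tool_rot: [0.0, 0.873, 0.488, 0.0]
ft_force: [-0.1, 0.3, 0.1]
opening: 0.06
grip_force: 0.0
```

Call:
{"fn": "apply_moves", "kwargs": {"rot": [[0, 0, 0.53], [0, 0, 0.53], [0, 0, 0.53], [0, 0, 0.53], [0, 0, 0.53], [0, 0, 0.53], [0, 0, 0.53], [0, 0, 0.53]], "slide": [[0.79, -0.48, -0.03], [0.77, -0.52, -0.03], [0.74, -0.55, -0.03], [0.72, -0.58, -0.03], [0.7, -0.61, -0.03], [0.67, -0.64, -0.03], [0.64, -0.67, -0.03], [0.61, -0.69, -0.03]], "grip": [60, 60, 60, 60, 60, 60, 60, 60]}}

```text
time: 11.25
eef_pos: [0.3943, -0.034, 0.1765]
tool_rot: [0.0, 0.943, 0.334, 0.0]
ft_force: [-0.1, 0.1, 0.2]
opening: 0.0596
grip_force: 0.0
```

Call:
{"fn": "apply_moves", "kwargs": {"rot": [[0, 0, 0.53], [0, 0, 0.53], [0, 0, 0.53], [0, 0, 0.53], [0, 0, 0.53], [0, 0, 0.53], [0, 0, 0.53], [0, 0, 0.53]], "slide": [[0.58, -0.72, -0.03], [0.55, -0.74, -0.03], [0.52, -0.77, -0.03], [0.49, -0.79, -0.03], [0.45, -0.81, -0.03], [0.42, -0.82, -0.03], [0.38, -0.84, -0.03], [0.35, -0.86, -0.03]], "grip": [60, 60, 60, 60, 60, 60, 60, 60]}}

```text
time: 12.25
eef_pos: [0.394, 0.1512, 0.1825]
tool_rot: [-0.0, 0.985, 0.17, 0.0]
ft_force: [-0.8, 0.7, -0.6]
opening: 0.0599
grip_force: 0.0
```

Call:
{"fn": "apply_moves", "kwargs": {"rot": [[0, 0, 0], [0, 0, 0], [0, 0, 0], [0, 0, 0], [0, 0, 0], [0, 0, 0], [0, 0, 0], [0, 0, 0]], "slide": [[0.4, -0.4, -0.03], [0.4, -0.4, -0.03], [0.4, -0.4, -0.03], [0.4, -0.4, -0.03], [0.4, -0.4, -0.03], [0.32, -0.56, -0.03], [0, 0, 0], [0, 0, 0]], "grip": [70, 70, 75, 75, 75, 75, 75, 75]}}

```text
time: 13.25
eef_pos: [0.427, 0.2301, 0.1863]
tool_rot: [0.0, 0.985, 0.171, -0.0]
ft_force: [-0.1, -0.1, -0.5]
opening: 0.0752
grip_force: 0.0
```

```bash
python3 - <<'E'
from h import *
T=pose();i=arm.read_camera("wrist")[:,:,::-1];np.save("T4",T);print(T.round(4))
cv2.imwrite("pics/w4.png",i)
E
```

```text
[[ 9.416e-01  3.367e-01 -2.000e-04  4.270e-01]
 [ 3.367e-01 -9.416e-01 -3.000e-04  2.301e-01]
 [-3.000e-04  2.000e-04 -1.000e+00  1.863e-01]
 [ 0.000e+00  0.000e+00  0.000e+00  1.000e+00]]
```

View pics/w4.png

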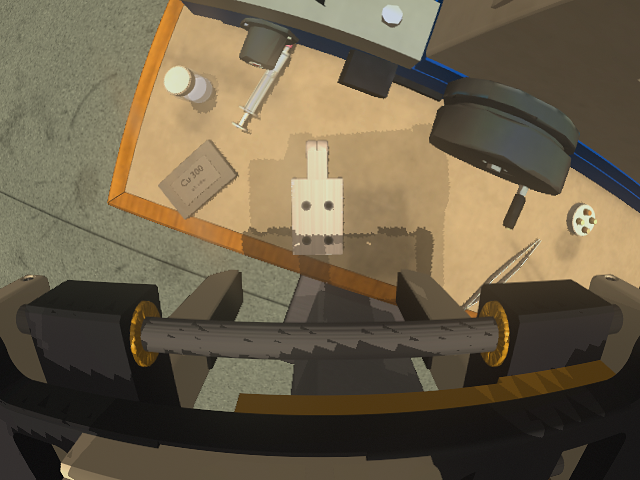

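```bash
python3 - <<'E'
from h import *
T=np.load("T4.npy");i=cv2.imread("pics/w4.png");h=cv2.cvtColor(i,cv2.COLOR_BGR2HSV)
g=i[130:262,280:356].astype(int)
m=((i.max(2).astype(int)>170)&(h[...,1]<70)).astype(np.uint8);k=np.zeros_like(m);k[130:258,285:350]=m[130:258,285:350]
for r in(145,160,172,190,215,228):
    x=np.nonzero(k[r])[0];print(r,x.min(),x.max())
ys=np.nonzero(k[:,317])[0];print(ys.min(),ys.max());ys=np.nonzero(k[:,298])[0];print(ys.min(),ys.max())
Ti=np.linalg.inv(T)
for n,p,z in [("tl",(292,178),.018),("tr",(343,178),.018),("bl",(292,253),.018),("br",(342,254),.018),("ktip",(317,141),.012)]:
    P=on("wrist",*p,z,T);print(n,P.round(4),(Ti@np.r_[P,1])[:2].round(4))
E
```

```text
145 308 325
160 307 326
172 307 326
190 291 342
215 293 341
228 292 341
147 234
179 244
tl [0.4554 0.2655 0.018 ] [ 0.0387 -0.0238]
tr [0.4704 0.2234 0.018 ] [0.0387 0.0209]
bl [0.3907 0.2434 0.018 ] [-0.0297 -0.0248]
br [0.4052 0.2    0.018 ] [-0.0306  0.0209]
ktip [0.4933 0.2558 0.012 ] [ 0.0711 -0.0019]
```

Call:
{"fn": "apply_moves", "kwargs": {"rot": [[0, 0, 0], [0, 0, 0], [0, 0, 0], [0, 0, 0], [0, 0, 0], [0, 0, 0], [0, 0, 0], [0, 0, 0]], "slide": [[0.04, -0.06, 0.9], [0, 0, 1], [0, 0, 1], [0, 0, 1], [0, 0, 1], [0, 0, 1], [0, 0, 0.8], [0, 0, 0.28]], "grip": [75, 75, 75, 75, 75, 75, 75, 75], "force": 35}}

```text
time: 14.3
eef_pos: [0.4272, 0.2313, 0.011]
tool_rot: [0.0, 0.985, 0.17, -0.001]
ft_force: [0.4, 0.2, 0.2]
opening: 0.0751
grip_force: 0.0
```

Call:
{"fn": "apply_moves", "kwargs": {"rot": [[0, 0, 0], [0, 0, 0], [0, 0, 0], [0, 0, 0], [0, 0, 0], [0, 0, 0], [0, 0, 0], [0, 0, 0]], "slide": [[0, 0, 0], [0, 0, 0], [0, 0, 0], [0, 0, 0], [0, 0, 0], [0, 0, 0], [0, 0, 0], [0, 0, 0]], "grip": [35, 35, 35, 35, 35, 35, 35, 35]}}

```text
time: 15.3
eef_pos: [0.4279, 0.232, 0.0125]
tool_rot: [-0.0, 0.985, 0.171, 0.0]
ft_force: [-0.9, -1.5, 6.6]
opening: 0.0458
grip_force: 35.0
```

Call:
{"fn": "apply_moves", "kwargs": {"rot": [[0, 0, 0], [0, 0, 0], [0, 0, 0], [0, 0, 0], [0, 0, 0], [0, 0, 0], [0, 0, 0], [0, 0, 0]], "slide": [[0, 0, -0.2], [0, 0, -0.5], [0, 0, -0.8], [0, 0, -1], [0, 0, -1], [0, 0, -1], [0, 0, -1], [0, 0, -0.5]], "grip": [35, 35, 35, 35, 35, 35, 35, 35]}}

```text
time: 16.3
eef_pos: [0.4279, 0.232, 0.1638]
tool_rot: [-0.0, 0.985, 0.171, 0.001]
ft_force: [0.9, 0.1, -2.5]
opening: 0.0458
grip_force: 35.0
```

```bash
python3 - <<'E'
from h import *
s=arm.read_state();T=pose(s);print(s["qpos"].round(3),T[:3,3],s["ft_force"])
i=arm.read_camera("wrist")[:,:,::-1];np.save("T5",T)
j=arm.read_camera("side")[:,:,::-1];cv2.imwrite("pics/s5full.png",j);cv2.imwrite("pics/w5full.png",i)
p=arm.camera_model("side");c=np.array(p["camera_from_world"])@np.r_[T[:3,3],1];uv=np.array(p["camera_matrix"])@c[:3];u,v=(uv[:2]/uv[2]).astype(int)
cv2.imwrite("pics/c5.png",np.hstack([cv2.resize(i[90:290,250:383],(400,600)),cv2.resize(j[v-50:v+70,u-30:u+50],(400,600))]))
print(u,v)
a=[.395,.13,.17];plan(8,a,down(-1.35))
T[:3,:3]=down(-1.35);T[:3,3]=a
plan(16,[.39,-.256,.16],down(-1.637),T)
E
```

```text
[ 0.444 -0.283  1.918  0.     1.505  1.672] [0.4278655  0.23201134 0.1638038 ] [ 0.8852117   0.12161045 -2.505764  ]
213 191
rot [-0.0, -0.0, 0.19] x 8
[[-0.33, 0.43, -0.03], [-0.32, 0.43, -0.03], [-0.31, 0.43, -0.03], [-0.31, 0.44, -0.03], [-0.3, 0.44, -0.03], [-0.29, 0.45, -0.03], [-0.29, 0.45, -0.03], [-0.28, 0.46, -0.03]]
end [0.395  0.1301 0.1691]
rot [0.0, 0.0, 0.22] x 16
[[-0.22, 0.94, 0.03], [-0.21, 0.94, 0.03], [-0.19, 0.95, 0.03], [-0.17, 0.95, 0.03], [-0.16, 0.95, 0.03], [-0.14, 0.95, 0.03], [-0.12, 0.96, 0.03], [-0.11, 0.96, 0.03]]
[[-0.09, 0.96, 0.03], [-0.07, 0.96, 0.03], [-0.06, 0.96, 0.03], [-0.04, 0.96, 0.03], [-0.02, 0.96, 0.03], [-0.0, 0.97, 0.03], [0.01, 0.97, 0.03], [0.03, 0.96, 0.03]]
end [ 0.3901 -0.2557  0.158 ]
```

View pics/c5.png

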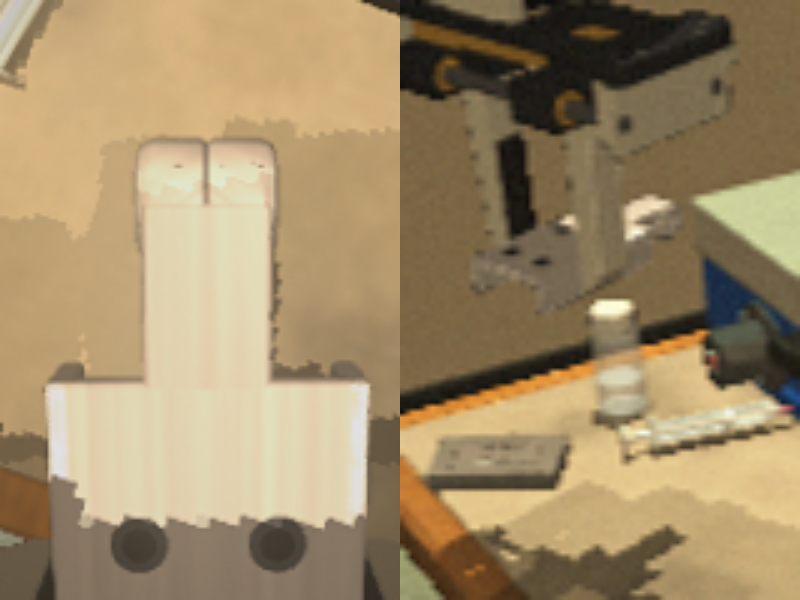

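```bash
python3 - <<'E'
from h import *
T=np.eye(4);
for zt in(-.0075,-.0055,-.0035):
    a,b=[on("wrist",u,216.7,zt,T) for u in(265.7,373.3)]
    k=on("wrist",318.7,136,zt+.007,T);m,n=[on("wrist",u,150,zt+.004,T) for u in (295.7,341.7)]
    print(zt,a.round(4),b.round(4),(b-a)[1].round(4),k.round(4),((m+n)/2).round(4),(n-m)[1].round(4))
E
```

```text
-0.0075 [ 0.0374 -0.0222 -0.0075] [ 0.0374  0.0222 -0.0075] 0.0444 [ 0.0704 -0.0003 -0.0005] [ 0.0646 -0.0003 -0.0035] 0.0189
-0.0055 [ 0.037  -0.0225 -0.0055] [ 0.0371  0.0225 -0.0055] 0.045 [ 0.0705 -0.0003  0.0015] [ 0.0646 -0.0003 -0.0015] 0.0191
-0.0035 [ 0.0367 -0.0228 -0.0035] [ 0.0367  0.0228 -0.0035] 0.0456 [ 0.0705 -0.0003  0.0035] [ 0.0645 -0.0003  0.0005] 0.0194
```

Call:
{"fn": "apply_moves", "kwargs": {"rot": [[0, 0, 0.19], [0, 0, 0.19], [0, 0, 0.19], [0, 0, 0.19], [0, 0, 0.19], [0, 0, 0.19], [0, 0, 0.19], [0, 0, 0.19]], "slide": [[-0.33, 0.43, -0.1], [-0.32, 0.43, -0.1], [-0.31, 0.43, -0.1], [-0.31, 0.44, -0.1], [-0.3, 0.44, -0.03], [-0.29, 0.45, -0.03], [-0.29, 0.45, -0.03], [-0.28, 0.46, -0.03]], "grip": [35, 35, 35, 35, 35, 35, 35, 35]}}

```text
time: 17.4
eef_pos: [0.3943, 0.1291, 0.1749]
tool_rot: [0.0, 0.994, 0.11, -0.0]
ft_force: [-0.1, 0.2, -2.6]
opening: 0.0458
grip_force: 35.0
```

Call:
{"fn": "apply_moves", "kwargs": {"rot": [[0, 0, 0.22], [0, 0, 0.22], [0, 0, 0.22], [0, 0, 0.22], [0, 0, 0.22], [0, 0, 0.22], [0, 0, 0.22], [0, 0, 0.22]], "slide": [[-0.22, 0.7, 0.03], [-0.21, 0.94, 0.03], [-0.19, 0.95, 0.03], [-0.17, 0.95, 0.03], [-0.16, 0.95, 0.03], [-0.14, 0.95, 0.03], [-0.12, 0.96, 0.03], [-0.11, 0.96, 0.03]], "grip": [35, 35, 35, 35, 35, 35, 35, 35]}}

```text
time: 18.4
eef_pos: [0.3906, -0.0584, 0.1689]
tool_rot: [0.0, 0.999, 0.04, 0.0]
ft_force: [0.6, 0.3, -2.9]
opening: 0.0458
grip_force: 35.0
```

Call:
{"fn": "apply_moves", "kwargs": {"rot": [[0, 0, 0.22], [0, 0, 0.22], [0, 0, 0.22], [0, 0, 0.22], [0, 0, 0.22], [0, 0, 0.22], [0, 0, 0.22], [0, 0, 0.22]], "slide": [[-0.09, 0.96, 0.03], [-0.07, 0.96, 0.03], [-0.06, 0.96, 0.03], [-0.04, 0.96, 0.03], [-0.02, 0.96, 0.03], [0, 0.97, 0.03], [0.01, 0.97, 0.03], [0.03, 0.6, 0.03]], "grip": [35, 35, 35, 35, 35, 35, 35, 35]}}

```text
time: 19.4
eef_pos: [0.3885, -0.2421, 0.1628]
tool_rot: [-0.0, 1.0, -0.031, -0.0]
ft_force: [0.2, -0.1, -1.8]
opening: 0.0458
grip_force: 35.0
```

```bash
python3 - <<'E'
from h import *
s=arm.read_state();T=pose(s);print(s["time"],T.round(4),s["qpos"].round(3))
plan(8,[.4408,-.2546,.115],down(-1.637))
E
```

```text
19.4 [[ 9.981e-01 -6.210e-02 -2.000e-04  3.885e-01]
 [-6.210e-02 -9.981e-01  1.000e-04 -2.421e-01]
 [-2.000e-04 -1.000e-04 -1.000e+00  1.628e-01]
 [ 0.000e+00  0.000e+00  0.000e+00  1.000e+00]] [-0.613 -0.352  1.972 -0.     1.522  1.02 ]
rot [-0.0, 0.0, 0.01] x 8
[[0.26, 0.05, 0.24], [0.26, 0.05, 0.24], [0.26, 0.05, 0.24], [0.26, 0.05, 0.24], [0.27, 0.05, 0.24], [0.27, 0.05, 0.24], [0.27, 0.04, 0.24], [0.27, 0.04, 0.24]]
end [ 0.4408 -0.255   0.1148]
```

Call:
{"fn": "apply_moves", "kwargs": {"rot": [[0, 0, 0.05], [0, 0, 0], [0, 0, 0], [0, 0, 0], [0, 0, 0], [0, 0, 0], [0, 0, 0], [0, 0, 0]], "slide": [[0.26, 0.05, 0.24], [0.26, 0.05, 0.24], [0.26, 0.05, 0.24], [0.26, 0.05, 0.24], [0.27, 0.05, 0.24], [0.27, 0.05, 0.24], [0.27, 0.04, 0.24], [0.27, 0.04, 0.24]], "grip": [35, 35, 35, 35, 35, 35, 35, 35]}}

```text
time: 20.4
eef_pos: [0.4417, -0.2539, 0.1145]
tool_rot: [-0.0, 0.999, -0.032, -0.0]
ft_force: [-0.2, 0.3, -1.5]
opening: 0.0458
grip_force: 35.0
```

```bash
python3 - <<'E'
from h import *
s=arm.read_state();T=pose(s);print(s["time"],T.round(4));np.save("T6",T)
i=arm.read_camera("wrist")[:,:,::-1];cv2.imwrite("pics/w6.png",i)
m=arm.camera_model("wrist");K=np.array(m["camera_matrix"]);C=np.linalg.inv(T@np.array(m["tool_from_camera"]))
def proj(P):
    c=C[:3,:3]@P+C[:3,3];r=np.arctan2(np.hypot(*c[:2]),c[2]);return K[0,0]*r*c[:2]/np.hypot(*c[:2])+K[:2,2]
ax=np.array([.5027,-.2587,0]);X=np.array([.9978,-.066,0]);Y=np.array([.066,.9978,0])
for y in(33,13,-13,-33):print("knuckle",y,proj(ax+Y*y/1e3+[0,0,.069]).round(1))
for x,y in((-22,50),(48,50),(48,-50)):print("plate",x,y,proj(ax+X*x/1e3+Y*y/1e3+[0,0,.008]).round(1))
h=cv2.cvtColor(i,cv2.COLOR_BGR2HSV)
# ASCII-free profile: gray along lines
g=cv2.cvtColor(i,cv2.COLOR_BGR2GRAY)
r0=int(proj(ax+[0,0,.065])[1]);print("row",r0)
for r in range(r0-30,r0+31,6):print(r,g[r,200:440:3].tolist())
E
```

```text
20.4 [[ 0.9979 -0.0642 -0.      0.4417]
 [-0.0642 -0.9979  0.     -0.2539]
 [-0.     -0.     -1.      0.1145]
 [ 0.      0.      0.      1.    ]]
knuckle 33 [260.2 155.9]
knuckle 13 [296.7 155.4]
knuckle -13 [344.7 155.6]
knuckle -33 [381.1 156.3]
plate -22 50 [250.7 184.8]
plate 48 50 [249.8  87.9]
plate 48 -50 [391.1  88.3]
row 155
125 [188, 188, 188, 187, 186, 185, 186, 187, 189, 190, 190, 189, 189, 191, 192, 191, 191, 192, 132, 138, 126, 123, 125, 126, 128, 129, 130, 130, 129, 128, 125, 123, 121, 118, 115, 115, 112, 110, 111, 110, 108, 107, 107, 107, 105, 105, 105, 105, 106, 104, 104, 104, 104, 103, 102, 103, 104, 103, 104, 106, 105, 109, 111, 118, 103, 191, 190, 191, 190, 189, 189, 187, 187, 187, 190, 191, 189, 191, 190, 188]
131 [188, 188, 188, 188, 187, 187, 187, 187, 189, 186, 186, 187, 188, 189, 190, 191, 191, 190, 121, 122, 133, 158, 159, 160, 162, 161, 161, 160, 160, 158, 158, 156, 169, 182, 171, 169, 169, 169, 170, 169, 170, 170, 170, 170, 170, 169, 169, 139, 149, 148, 148, 148, 147, 147, 147, 147, 147, 147, 147, 90, 104, 104, 105, 105, 94, 192, 191, 190, 190, 188, 187, 1
[... 2965 characters left out ...]
6, 116, 151, 151, 153, 154, 154, 154, 155, 156, 157, 158, 158, 149, 217, 215, 217, 216, 217, 220, 217, 218, 222, 221, 220, 221, 222, 217, 89, 95, 98, 148, 147, 147, 146, 147, 146, 146, 145, 132, 102, 101, 101, 101, 101, 104, 167, 165, 166, 167, 166, 164, 164, 165, 164, 164, 163, 163, 163, 163, 161]
185 [182, 182, 182, 185, 186, 164, 162, 164, 165, 164, 163, 164, 166, 165, 163, 164, 165, 164, 165, 160, 160, 159, 161, 163, 164, 168, 141, 150, 157, 169, 169, 172, 162, 216, 215, 217, 216, 217, 220, 217, 217, 221, 221, 219, 220, 221, 215, 100, 107, 106, 135, 133, 102, 100, 98, 98, 97, 97, 104, 158, 156, 153, 153, 122, 167, 165, 164, 165, 165, 167, 167, 167, 167, 167, 166, 168, 168, 165, 163, 161]
```

Call:
{"fn": "apply_moves", "kwargs": {"rot": [[0, 0, 0.02], [0, 0, 0], [0, 0, 0], [0, 0, 0], [0, 0, 0], [0, 0, 0], [0, 0, 0], [0, 0, 0]], "slide": [[-0.02, 0.03, 0.2], [0, 0, 0.4], [0, 0, 0.4], [0, 0, 0.3], [0, 0, 0.2], [0, 0, 0.15], [0, 0, 0.08], [0, 0, 0]], "grip": [35, 35, 35, 35, 35, 35, 35, 35]}}

```text
time: 21.45
eef_pos: [0.4407, -0.2546, 0.0717]
tool_rot: [0.0, 0.999, -0.033, 0.0]
ft_force: [-0.1, -0.5, -1.8]
opening: 0.0455
grip_force: 35.0
```

Call:
{"fn": "apply_moves", "kwargs": {"rot": [[0, 0, 0], [0, 0, 0], [0, 0, 0], [0, 0, 0], [0, 0, 0], [0, 0, 0], [0, 0, 0], [0, 0, 0]], "slide": [[0, 0, 0.02], [0, 0, 0.04], [0, 0, 0.04], [0, 0, 0.04], [0, 0, 0.02], [0, 0, 0], [0, 0, 0], [0, 0, 0]], "grip": [35, 35, 35, 35, 35, 35, 35, 35]}}

```text
time: 22.45
eef_pos: [0.4408, -0.2546, 0.0677]
tool_rot: [0.0, 0.999, -0.033, 0.0]
ft_force: [-0.6, -0.7, -2.0]
opening: 0.0458
grip_force: 35.0
```

Call:
{"fn": "apply_moves", "kwargs": {"rot": [[0, 0, 0], [0, 0, 0], [0, 0, 0], [0, 0, 0], [0, 0, 0], [0, 0, 0], [0, 0, 0], [0, 0, 0]], "slide": [[0, 0, 0.02], [0, 0, 0.02], [0, 0, 0.02], [0, 0, 0.02], [0, 0, 0.02], [0, 0, 0], [0, 0, 0], [0, 0, 0]], "grip": [35, 35, 35, 35, 35, 35, 35, 35]}}

```text
time: 23.45
eef_pos: [0.4407, -0.2546, 0.0652]
tool_rot: [0.0, 0.999, -0.033, 0.0]
ft_force: [0.0, 1.2, -1.6]
opening: 0.0456
grip_force: 35.0
```

Call:
{"fn": "apply_moves", "kwargs": {"rot": [[0, 0, 0], [0, 0, 0], [0, 0, 0], [0, 0, 0], [0, 0, 0], [0, 0, 0], [0, 0, 0], [0, 0, 0]], "slide": [[0, 0, 0.02], [0, 0, 0], [0, 0, 0.02], [0, 0, 0], [0, 0, 0.02], [0, 0, 0], [0, 0, 0], [0, 0, 0]], "grip": [35, 35, 35, 35, 35, 35, 35, 35]}}

```text
time: 24.45
eef_pos: [0.4407, -0.2546, 0.0637]
tool_rot: [0.0, 0.999, -0.033, 0.0]
ft_force: [-0.5, 0.7, -2.2]
opening: 0.0455
grip_force: 35.0
```

Call:
{"fn": "apply_moves", "kwargs": {"rot": [[0, 0, 0], [0, 0, 0], [0, 0, 0], [0, 0, 0], [0, 0, 0], [0, 0, 0], [0, 0, 0], [0, 0, 0]], "slide": [[0, 0, 0.02], [0, 0, 0], [0, 0, 0], [0, 0, 0.02], [0, 0, 0], [0, 0, 0], [0, 0, 0], [0, 0, 0]], "grip": [35, 35, 35, 35, 35, 35, 35, 35]}}

```text
time: 25.45
eef_pos: [0.4408, -0.2546, 0.0627]
tool_rot: [0.0, 0.999, -0.033, 0.0]
ft_force: [1.0, -0.5, 1.2]
opening: 0.0456
grip_force: 35.0
```

Call:
{"fn": "apply_moves", "kwargs": {"rot": [[0, 0, 0], [0, 0, 0], [0, 0, 0], [0, 0, 0], [0, 0, 0], [0, 0, 0], [0, 0, 0], [0, 0, 0]], "slide": [[0, 0, 0.02], [0, 0, 0], [0, 0, 0], [0, 0, 0], [0, 0, 0], [0, 0, 0], [0, 0, 0], [0, 0, 0]], "grip": [35, 35, 35, 35, 35, 35, 35, 35]}}

```text
time: 26.45
eef_pos: [0.4408, -0.2546, 0.0622]
tool_rot: [0.0, 0.999, -0.033, 0.0]
ft_force: [2.5, -1.0, 2.9]
opening: 0.0455
grip_force: 35.0
```

```bash
python3 - <<'E'
from h import *
for k in range(4):
    s=arm.read_state();print(s["eef_pos"].round(5),s["ft_force"].round(2),s["wrist_torque"].round(3),s["tool_rot"].round(4));
    i=arm.read_camera("wrist")
cv2.imwrite("pics/w7.png",i[:,:,::-1])
E
```

```text
[ 0.44081 -0.25457  0.06222] [ 2.52 -1.01  2.94] [-0.069 -0.37   0.001] [ 0.000e+00  9.995e-01 -3.290e-02  1.000e-04]
[ 0.44077 -0.25458  0.06219] [ 2.13 -0.47  2.99] [-0.059 -0.374 -0.056] [ 0.000e+00  9.995e-01 -3.290e-02  1.000e-04]
[ 0.44079 -0.25459  0.06221] [ 2.71 -0.16  2.99] [-0.074 -0.369  0.005] [ 1.000e-04  9.995e-01 -3.290e-02  1.000e-04]
[ 0.44078 -0.25458  0.0622 ] [0.84 1.15 3.45] [ 0.011 -0.402  0.04 ] [ 0.000e+00  9.995e-01 -3.290e-02  1.000e-04]
```

Call:
{"fn": "apply_moves", "kwargs": {"rot": [[0, 0, 0], [0, 0, 0], [0, 0, 0], [0, 0, 0], [0, 0, 0], [0, 0, 0], [0, 0, 0], [0, 0, 0]], "slide": [[0.02, 0, 0], [0, 0, 0], [0, 0, 0], [0, 0, 0], [0, 0, 0], [0, 0, 0], [0, 0, 0], [0, 0, 0]], "grip": [35, 35, 35, 35, 35, 35, 35, 35]}}

```text
time: 27.65
eef_pos: [0.4409, -0.2546, 0.062]
tool_rot: [-0.0, 0.999, -0.033, -0.0]
ft_force: [-5.4, -0.1, 4.0]
opening: 0.0454
grip_force: 35.0
```

```bash
cat > f.py <<'E'
from h import *
F=[]
for k in range(5):
    s=arm.read_state();F.append(np.r_[s["ft_force"],s["wrist_torque"]]);arm.read_camera("top")
print(s["time"],s["eef_pos"].round(5),np.mean(F,0).round(2))
E
python3 f.py
```

```text
27.85 [ 0.4409  -0.25456  0.06204] [-5.02 -0.19  4.94 -0.03  0.82 -0.02]
```

Call:
{"fn": "apply_moves", "kwargs": {"rot": [[0, 0, 0], [0, 0, 0], [0, 0, 0], [0, 0, 0], [0, 0, 0], [0, 0, 0], [0, 0, 0], [0, 0, 0]], "slide": [[-0.014, 0, 0], [0, 0, -0.016], [0, 0, 0], [0, 0, 0], [0, 0, 0], [0, 0, 0], [0, 0, 0], [0, 0, 0]], "grip": [35, 35, 35, 35, 35, 35, 35, 35]}}

```text
time: 28.9
eef_pos: [0.4409, -0.2545, 0.0625]
tool_rot: [-0.0, 0.999, -0.033, -0.0]
ft_force: [-0.9, -0.6, 1.5]
opening: 0.0454
grip_force: 35.0
```

```bash
python3 f.py
```

```text
29.1 [ 0.4409  -0.25454  0.06255] [-0.8  -0.82  1.14 -0.14  0.11 -0.06]
```

```bash
python3 -c "
from bench import arm
print(arm.finish_job())"
```

```text
the job is handed in; nothing more can be done
None
```

The job is handed in at about 29 s. The hinge pin is drawn out about 36 mm with its red ring clear of the guide. The leaf is still gripped, level and square, with its knuckle touching both cradle faces under a push of about 3 N. Seating was confirmed from forces and positions, not a final picture.

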